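Restock the tin runner

ROBOT

A 6-joint arm with a two-finger parallel gripper is mounted at the origin on the work surface. World frame = base frame: x ahead of the robot, y to its left, z up, the work surface at z = 0. Lengths are in mm, angles in degrees, forces in N, time in s.
With the tool pointing down it reaches from about 275 to 850 mm from the base axis. Payload 19 kg.
Tool frame: the origin (TCP) lies between the finger pads; the fingertips stand 22 mm ahead of it and the grasp point (between the pads) lies 3 mm ahead of it; x points along the fingers, y is the direction in which the jaws open and shut, and the axes are right-handed (so a half turn about x gives the same grasp; the last joint's range is limited). The gripper opens to 85 mm and grips with 20 to 120 N. Pads are 22 mm wide; open, the fingers measure 114 mm over their backs; the gripper's body (76 mm by 85 mm) begins 54 mm behind the grasp point. The pads swing forward as they close: fully open they stand 13 mm farther back than shut.
Start: joints at [-77.693, 8.623, 82.357, -0, 89.026, -7.678], TCP at [196.491, -540.355, 253.267] pointing down, gripper open.
Joint ranges: [-160.23, 160.23], [-39.13, 120.54], [6.94, 153.29], [-79.49, 259.48], [9.18, 160.14], [-161.06, 161.06]. Speed limits (degrees/s): [108.29, 108.29, 127.2, 172.46, 172.46, 172.46].

INTERFACE

Orientations are given as a 3x3 rotation matrix whose columns are the frame's x, y, z axes.
In Python, from bench import observe, grab_frame, get_calibration, robot gives the robot as it stands.
- The arm moves only by the tool apply_moves, never from a script. Its argument "plan" is a list that holds one entry, the list of rows, each a list of 7 numbers: the shift along the world's x, y, z in units of 40 mm (1.0 is 40 mm), then the turn, a rotation vector about the world's x, y, z in units of 5 degrees (1.0 is 5 degrees), then the opening in per cent of the stroke, from 0 (shut) to 100 (fully open). In form: [[[x, y, z, wx, wy, wz, hand], ...]]. A call has exactly 5 rows; each row is the pose to reach, as a shift and turn from the pose commanded when the call began; what a row does not reach only later rows make up. A row lasts 1/12 s, in which the tool goes at most 41.7 mm and 7.16 degrees, less where a joint would pass 70% of its speed; a pose out of reach is approached as far as the arm can. A call with a gripper value outside its range is refused whole. The fingers move at their own pace and stop on an object; "squeeze" is the grip in N (left out, the last holds). Time passes only in rows, so rows that repeat a pose let the fingers close, or fill a call up. It gives the time, the measured TCP pose, the force and the opening at its end, in the units of the state.
- observe(): the state, without advancing time (a new reading comes with each control period).
- grab_frame(name): name is "side" or "top"; returns the picture (384x512x3 uint8, red, green, blue); there is no depth.
- get_calibration(name): a dict with "mtx" (3x3 intrinsics, pixels), "distortion" ([k1, k2, p1, p2, k3] as OpenCV has them; the pictures are not rectified), "pose" (4x4, takes a point from camera to world coordinates). Camera axes: x right, y up, looking along -z (the intrinsics and any distortion apply to the point x, -y, -z); pixel columns grow to the right and rows downward; lengths in mm; the calibration is good to about 2 mm. A picture is of the moment at which its call begins. get_calibration takes no time and is no camera call.
- robot.hand_in(): hands the job in, once; it reports no verdict.
The state is a dict: "time_s": time; "q": joint angles; "joint_vel": joint speeds; "effort": joint torques, N m; "tcp_pos": TCP position; "tcp_rot": TCP orientation; "wrist_force": force on the tool from outside, world axes, zero at the start; "wrist_torque": the same for the moment, N m; "gripper_width": finger opening in mm.
Only numpy, scipy, OpenCV 4.12 (cv2) and the standard library are available. Lean on these libraries where they do the work, as an engineer would, in place of code of your own. Each camera call takes 0.05 s, during which the arm holds its last target.

TASK

Restock the red lane: set the loose red tin on that runner's loading apron, push it in through the sprung two-leaf gate, and go on gently until all three red tins have closed up and you feel the row come up firm against the sprung pad of the end stop. Do not cram the row: tins dent. Then ease off and lift out upwards, so that the gate swings shut behind the tin, leaving the green tins and everything else on the worktop as they were.

Things in the scene. Friction and masses are not known exactly. Their poses are not given: they have to be found in the camera images.
- red_tin: The loose tin to load, standing on the worktop: upright cylinder, 65 mm diameter, 75 mm tall, about 220 g (varies by a quarter), steel with a red label. Origin: centre of its underside; z is its axis.
- runner_red: The red tin runner, fixed to the worktop: one straight lane for upright tins, steel floor pan and brass rods, red plate on its deck. Origin: worktop level, lane centre, in the plane of the gate; x runs along the lane in the loading direction, y to its left. Turned up to 0.12 rad; may have swapped places with the green one. Pan: x -97 to +297 mm, 100 mm wide, its top 6 mm above the worktop.
- apron_red (a point): Centre of the red loading apron, on its floor: 50 mm before the gate plane, 6 mm above the worktop. The apron (95 mm long) is open above, with one guide rod each side, top at 27 mm, 73 mm apart inside, flared to 86 mm at the mouth. The gate posts beside the lane stand at y = +-45 mm, 76 mm tall.
- deck_red (a point): Middle of the near edge of the red bridge deck, on its top: 63 mm beyond the gate plane, 92 mm above the worktop; underside 88 mm. The deck spans the lane from there to 165 mm, on legs at y = +-45 mm, with a finger notch 56 mm wide and 28 mm deep in this edge. Gate to deck the lane is open above, too short to lower a tin in. Lane rods from 70 mm on: 69 mm apart inside.
- gate_red_l (a joint): Left (+y) leaf of the red gate, rad: 0 = shut across the lane, growing to 1.6 as it swings inwards (+x) only. Brass flap 31 mm long, 10 to 60 mm above the worktop, hinged at y = +40 mm. Spring 0.024 N m shut, 0.09 N m open: a tin takes 2 to 6 N to pass both. They fall shut once the tin's rear is 18 mm beyond the gate and nothing is between them; they bite on what is drawn back out, so lift it out.
- gate_red_r (a joint): Right (-y) leaf, the mirror image: hinge at y = -40 mm, 0 = shut, up to 1.6 rad.
- red_mid: Red tin already in the red lane (65 x 75 mm, as red_tin), partly under the bridge deck; origin: centre of its underside, 6 mm above the worktop. It starts about 108 mm beyond the gate and slides freely, with 1 to 2 N of friction, as each tin does. Pressed together with 7 N or more the row is firm on its end stop; above 20 N it is crammed.
- red_front: The foremost red tin in the lane, same kind, starting about 182 mm beyond the gate, with gaps before and behind it; origin: centre of its underside. Beyond it an end stop with a sprung rubber pad (5 N per mm plus 1 N, 3.5 mm of travel) is clamped in the lane, differently each day and not measured: the pad's face is 220 to 251 mm beyond the gate, so the loaded tin's rear ends 25 to 56 mm beyond it.
- runner_green: The other runner, the same in every way but with a green plate and two green tins in it; not to be used. Origin and axes as runner_red.
- green_mid: Green tin standing in the green runner (65 x 75 mm); origin: centre of its underside.
- green_front: Foremost green tin in the green runner; origin: centre of its underside.
- green_tin: Loose green tin on the worktop (65 x 75 mm), bystander; may be swapped in place with the red tin or the pepper mill; origin: centre of its underside.
- pepper_mill: Dark wooden pepper mill, 54 mm wide, 136 mm tall, bystander; origin: centre of its underside.
- mug_pink: Pink mug, 82 mm wide, 88 mm tall, bystander; origin: centre of its underside.
- mug_green: Green mug, same size, bystander; origin: centre of its underside.
- spice_jar: Glass spice jar with brass lid, 46 mm wide, 100 mm tall, bystander; origin: centre of its underside.
- soap_bottle: Amber pump bottle, 68 mm wide, 187 mm tall, bystander; origin: centre of its underside.
Mind the look-alikes: they are no part of the job. What is shaped like the red_mid but blue or purple is not meant.

How it is judged:
By the outcome, as a careful person would: the job done as asked, in the order asked, and still so for the second after the job is handed in, with the robot touching nothing.
It also fails if it takes over 72 s, if anything falls off the work surface, if the arm or the gripper's body presses on something with over 40 N, if the wrist force passes 120 N, or if a joint passes its speed limit or range.

## Working session

There is one attempt and no reset: what is moved stays moved. The work goes in short steps, Python scripts to look and compute and a tool call to move; the robot and the scene stay as the last step left them, time stands still between calls to the robot, and variables do not carry over. Pictures are saved under pics/ and viewed, and the job is handed in when it is done.

Besides the shell and the picture viewer there is one more tool, called after "Call:" as name([rows], argument=value, ...), one row to a line, values as JSON. apply_moves: Moves the arm, as the interface text tells. Its arguments: {"type":"object","properties":{"plan":{"type":"array","items":{"type":"array","items":{"type":"array","items":{"type":"number"}}}},"squeeze":{"type":"number"}},"required":["plan"]}

```bash
ls; mkdir -p pics
python3 - <<'E'
from bench import observe, grab_frame, get_calibration, robot
import cv2, numpy as np
for n in ("side","top"):
    f=grab_frame(n); cv2.imwrite(f"pics/{n}0.png",f[:,:,::-1])
    c=get_calibration(n); print(n,np.round(c["mtx"],2).tolist(),c["distortion"],np.round(c["pose"],4).tolist())
s=observe(); print(s)
E
```

```text
pics
side [[359.03, 0.0, 255.66], [0.0, 359.03, 191.33], [0.0, 0.0, 1.0]] [-0.08448414  0.          0.          0.          0.        ] [[0.9349, 0.195, -0.2964, 190.6875], [-0.3542, 0.4634, -0.8123, -1010.3663], [-0.021, 0.8644, 0.5023, 734.3499], [0.0, 0.0, 0.0, 1.0]]
top [[362.3, 0.0, 248.89], [0.0, 362.3, 191.7], [0.0, 0.0, 1.0]] [0.02993278 0.         0.         0.         0.        ] [[0.0053, 0.9863, -0.1647, 356.073], [-1.0, 0.0052, -0.0011, 14.1434], [-0.0002, 0.1647, 0.9863, 1267.3967], [0.0, 0.0, 0.0, 1.0]]
{'time_s': 0.1, 'q': array([-7.76922477e+01,  8.64621068e+00,  8.23877072e+01, -2.64640692e-04,
        8.90266759e+01, -7.67919490e+00]), 'joint_vel': array([ 0.07347401, -0.05718403, -0.10944928, -0.06365881, -0.04710637,
       -0.10124388]), 'effort': array([ 5.99973660e-03, -7.14379907e+01, -5.71794963e+01, -3.00761922e-04,
        7.10458888e-03, -1.78755847e-06]), 'tcp_pos': array([ 196.46170736, -540.18751326,  252.76860803]), 'tcp_rot': array([[-2.29944267e-04,  3.41806015e-01, -9.39770502e-01],
       [ 1.03226942e-03, -9.39769945e-01, -3.41806065e-01],
       [-9.99999441e-01, -1.04869269e-03, -1.36741184e-04]]), 'wrist_force': array([ 0.43514878, -0.02165902, -0.15719599]), 'wrist_torque': array([ 0.00989359, -0.02673729, -0.02831246]), 'gripper_width': 85.34462206445478}
```

View pics/top0.png

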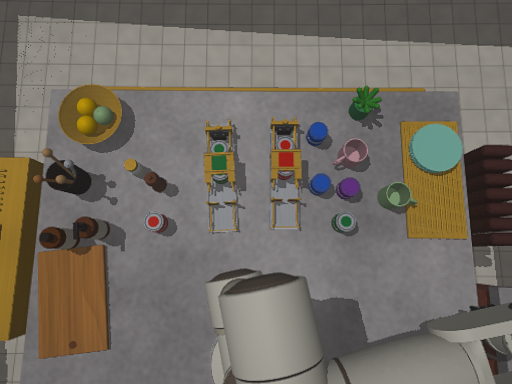

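View pics/side0.png

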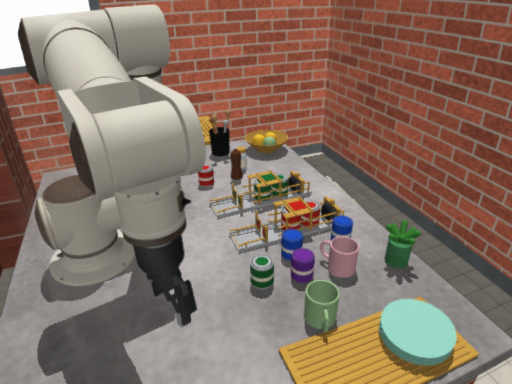

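The top view shows a loose tin with a red lid at (155,222), the green-lidded loose tin at (345,222), and the red-plated runner at (286,160) with its mouth at (286,230). The green-plated runner is at (219,163). 

Things that could be taken for red_tin: the red loose tin (155,222), the green tin (345,222), the lane red tin (286,145), the blue tins (317,132) and (320,183), and the purple tin (348,187). I choose (155,222). Next I check it in a crop and measure.

```bash
cat > h.py <<'E'
from bench import observe, grab_frame, get_calibration, robot
import cv2, numpy as np
def ray(n,uv):
    c=get_calibration(n)
    p=cv2.undistortPoints(np.array(uv,float).reshape(-1,1,2),np.array(c["mtx"]),np.array(c["distortion"])).reshape(-1,2)
    T=np.array(c["pose"]); d=np.c_[p[:,0],-p[:,1],-np.ones(len(p))]@T[:3,:3].T
    return T[:3,3],d
def onz(n,uv,z):
    o,d=ray(n,uv); return o+d*((z-o[2])/d[:,2])[:,None]
def proj(n,P):
    c=get_calibration(n);T=np.array(c["pose"]);P=(np.array(P,float).reshape(-1,3)-T[:3,3])@T[:3,:3]
    return cv2.projectPoints(P*[1,-1,-1],np.zeros(3),np.zeros(3),np.array(c["mtx"]),np.array(c["distortion"]))[0].reshape(-1,2)
def blobs(img,mask,amin=20):
    n,l,s,c=cv2.connectedComponentsWithStats(mask.astype(np.uint8))
    return [(np.round(c[i],2).tolist(),s[i].tolist()) for i in range(1,n) if s[i][4]>=amin]
E
python3 - <<'E'
from h import *
f=cv2.imread("pics/top0.png"); hsv=cv2.cvtColor(f,cv2.COLOR_BGR2HSV)
red=((hsv[...,0]<8)|(hsv[...,0]>172))&(hsv[...,1]>150)&(hsv[...,2]>90)
for b in blobs(f,red,12): print("red",b, [onz("top",b[0],z)[0].round(1).tolist() for z in (75,92)])
gr=(abs(hsv[...,0].astype(int)-70)<18)&(hsv[...,1]>150)&(hsv[...,2]>50)
for b in blobs(f,gr,12): print("green",b)
a=cv2.resize(f[110:240,130:190],None,fx=6,fy=6,interpolation=cv2.INTER_CUBIC)[540:]
r=cv2.resize(f[112:240,262:312],None,fx=6,fy=6,interpolation=cv2.INTER_CUBIC)
c=np.zeros((600,800,3),np.uint8); c[:240,:360]=a[:240]; r=cv2.resize(f[114:237,262:312],None,fx=4.8,fy=4.8,interpolation=cv2.INTER_CUBIC); c[:r.shape[0],380:380+r.shape[1]]=r
cv2.imwrite("pics/crop1.png",c)
s=cv2.imread("pics/side0.png"); cv2.imwrite("pics/crop2.png",cv2.resize(s[155:250,190:350],None,fx=5,fy=5,interpolation=cv2.INTER_CUBIC))
E
```

```text
red ([284.89, 144.59], [281, 141, 9, 8, 66]) [[718.6, -106.4, 75.0], [713.4, -104.7, 92.0]]
red ([285.63, 158.75], [279, 152, 15, 15, 201]) [[668.9, -108.4, 75.0], [664.5, -106.6, 92.0]]
red ([152.99, 221.25], [148, 217, 11, 10, 80]) [[455.1, 329.9, 75.0], [453.7, 325.4, 92.0]]
green ([369.19, 98.0], [357, 87, 24, 26, 256])
green ([355.4, 99.0], [353, 98, 7, 3, 15])
green ([360.28, 104.61], [358, 102, 7, 6, 18])
green ([218.67, 148.33], [215, 145, 9, 7, 52])
green ([218.86, 162.58], [212, 156, 14, 14, 159])
green ([345.91, 221.09], [342, 217, 9, 9, 67])
```

View pics/crop1.png

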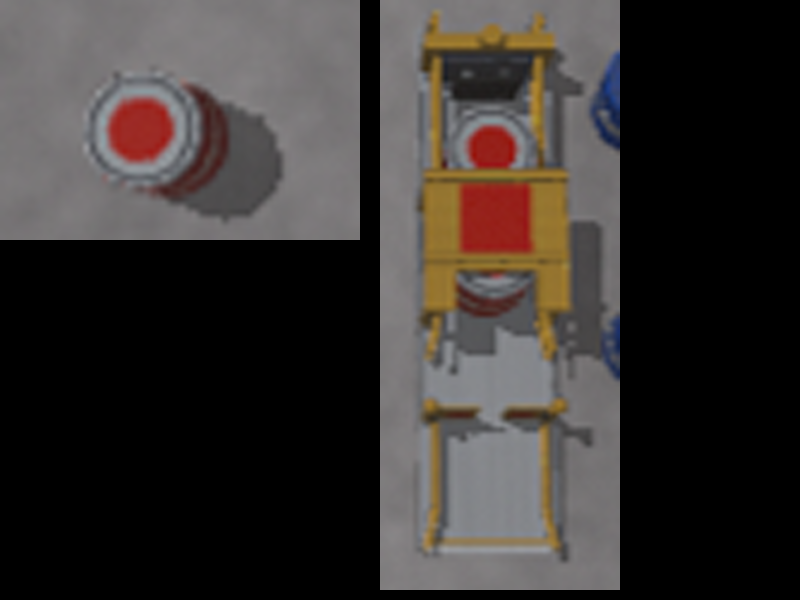

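View pics/crop2.png

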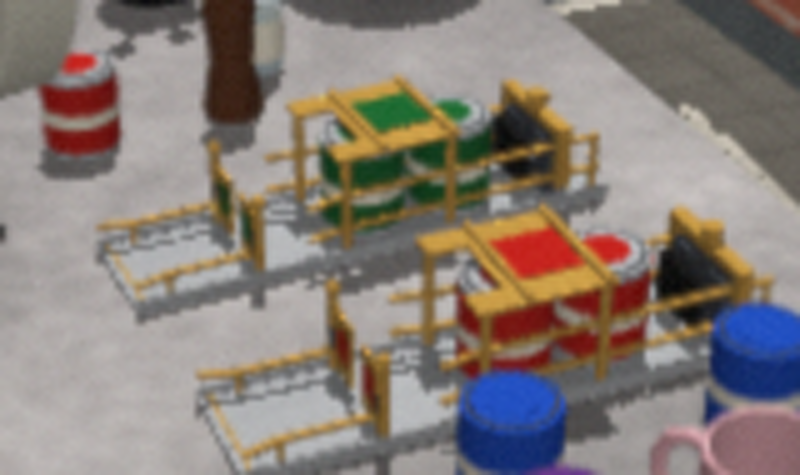

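The crops confirm it: a red loose tin at top pixel (153,221), and the red runner with a red plate, two red tins and posts at about (272.6,199) and (299.3,199). Next I measure the runner's pose from its points.

Run:
```python
from h import *
f=cv2.imread("pics/top0.png"); hsv=cv2.cvtColor(f,cv2.COLOR_BGR2HSV)
ye=(abs(hsv[...,0].astype(int)-20)<8)&(hsv[...,1]>110)&(hsv[...,2]>70)
ye[:, :255]=0; ye[:,312:]=0; ye[:110]=0; ye[240:]=0
for v in range(114,236,1):
    u=np.where(ye[v])[0]; print(v,u.min() if len(u) else None,u.max() if len(u) else None,len(u),end=' | ')
c=cv2.resize(f[140:236,262:312],None,fx=6.2,fy=6.2,interpolation=cv2.INTER_NEAREST)
s=cv2.imread("pics/side0.png"); d=cv2.resize(s[195:255,225:345],None,fx=3.9,fy=3.9,interpolation=cv2.INTER_CUBIC)
o=np.zeros((600,800,3),np.uint8); o[:c.shape[0],:c.shape[1]]=c; o[:d.shape[0],320:320+d.shape[1]]=d
cv2.imwrite("pics/crop3.png",o)
```

```text
114 None None 0 | 115 None None 0 | 116 None None 0 | 117 273 295 3 | 118 273 295 3 | 119 273 295 6 | 120 272 295 9 | 121 272 297 26 | 122 272 297 26 | 123 271 297 27 | 124 271 297 22 | 125 271 295 4 | 126 271 296 6 | 127 272 296 6 | 128 272 295 6 | 129 272 295 6 | 130 272 295 5 | 131 273 295 5 | 132 273 295 5 | 133 273 295 5 | 134 273 295 4 | 135 273 295 5 | 136 273 295 5 | 137 273 295 5 | 138 273 295 4 | 139 273 295 4 | 140 273 295 4 | 141 273 295 4 | 142 273 295 3 | 143 273 295 3 | 144 273 295 3 | 145 273 295 3 | 146 273 295 3 | 147 273 295 3 | 148 273 295 3 | 149 272 299 27 | 150 271 300 30 | 151 272 300 29 | 152 271 300 16 | 153 271 300 15 | 154 271 300 15 | 155 271 300 15 | 156 271 300 15 | 157 270 300 16 | 158 271 300 15 | 159 271 300 15 | 160 271 300 15 | 161 271 300 15 | 162 271 300 15 | 163 271 300 15 | 164 271 300 15 | 165 271 300 15 | 166 271 300 15 | 167 271 301 31 | 168 271 300 30 | 169 271 300 30 | 170 271 301 25 | 171 271 301 14 | 172 271 301 15 | 173 271 301 15 | 174 271 301 15 | 175 271 301 16 | 176 271 301 15 | 177 271 301 14 | 178 271 301 13 | 179 271 298 7 | 180 
[... 226 characters left out ...]
0 | 194 None None 0 | 195 None None 0 | 196 None None 0 | 197 272 299 2 | 198 271 300 6 | 199 271 300 10 | 200 271 298 6 | 201 None None 0 | 202 273 296 2 | 203 273 296 3 | 204 273 296 2 | 205 273 296 2 | 206 273 296 2 | 207 273 296 2 | 208 273 296 2 | 209 273 296 2 | 210 273 296 2 | 211 273 296 2 | 212 273 296 2 | 213 273 296 2 | 214 273 296 2 | 215 273 296 2 | 216 273 296 2 | 217 273 296 2 | 218 273 296 2 | 219 273 296 2 | 220 273 297 3 | 221 272 297 4 | 222 272 297 3 | 223 272 297 2 | 224 272 298 3 | 225 272 298 3 | 226 272 298 4 | 227 271 298 3 | 228 None None 0 | 229 None None 0 | 230 None None 0 | 231 None None 0 | 232 None None 0 | 233 None None 0 | 234 None None 0 | 235 None None 0 |
```

View pics/crop3.png

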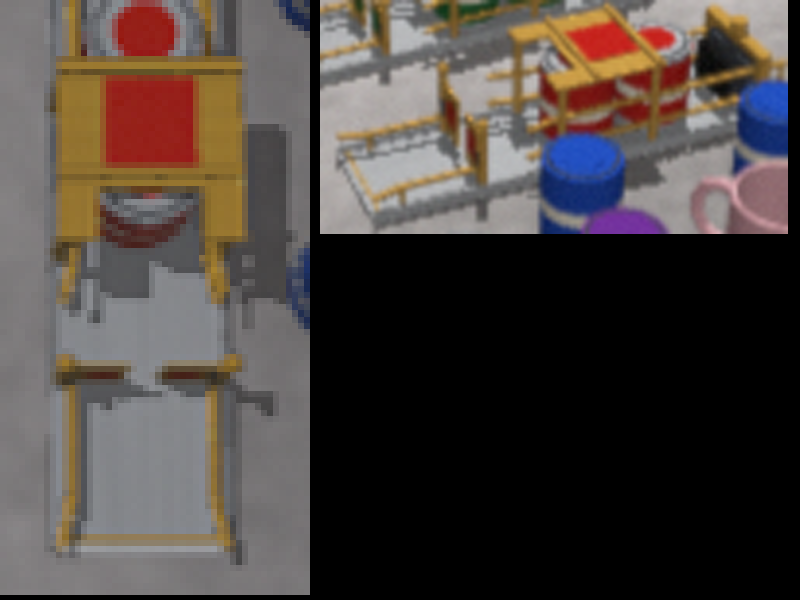

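Run:
```python
from h import *
L=[("decknear",(286.0,178.4),92,63),("deckfar",(285.5,148.6),92,165),("plate",(285.63,158.75),92.5,None),("posts",(285.5,198.6),76,0),("rodsapron",(284.6,206),27,None),("rodsapron2",(284.6,217),27,None),("frontlid",(284.89,144.59),81,182),
("mouth",(284.6,226.8),27,-95),("lanerods far",(284,128),50,None),("lanerods 142",(284.2,142),50,None)]
P=[];X=[]
for n,uv,z,lx in L:
    p=onz("top",uv,z)[0]; print(n,p.round(1),lx)
for uv,z in (((152.99,221.25),75),):
    print("tin top",onz("top",uv,z))
# side view posts/red lid
s=cv2.imread("pics/side0.png"); hsv=cv2.cvtColor(s,cv2.COLOR_BGR2HSV)
red=((hsv[...,0]<8)|(hsv[...,0]>172))&(hsv[...,1]>150)&(hsv[...,2]>170)
for b in blobs(s,red,12): print("red",b,onz("side",b[0],75)[0].round(1),onz("side",b[0],92)[0].round(1),onz("side",b[0],81)[0].round(1))
# posts in side crop: left post top (442,66), right (470,118) -> px
for q in ((442,66),(471,118)):
    uv=(225+(q[0]-320)/3.9,195+q[1]/3.9); print("post",uv,onz("side",uv,76)[0].round(1))
for q in ((512,32),(558,76),(660,42),(610,8)):
    uv=(225+(q[0]-320)/3.9,195+q[1]/3.9); print("deck",onz("side",uv,92)[0].round(1))
```

```text
decknear [ 597.6 -107.1   92. ] 63
deckfar [ 699.5 -106.6   92. ] 165
plate [ 664.3 -106.6   92.5] None
posts [ 532.4 -106.3   76. ] 0
rodsapron [ 513.8 -107.9   27. ] None
rodsapron2 [ 475.9 -107.5   27. ] None
frontlid [ 716.8 -105.8   81. ] 182
mouth [ 442.3 -107.1   27. ] -95
lanerods far [ 786.4 -106.4   50. ] None
lanerods 142 [ 735.5 -106.6   50. ] None
tin top [[455.09054936 329.90530718  75.        ]]
red ([205.21, 167.0], [203, 166, 6, 3, 14]) [457.1 326.7  75. ] [450.2 292.2  92. ] [454.7 314.5  81. ]
red ([296.97, 205.14], [289, 201, 17, 9, 103]) [676.8 -86.8  75. ] [ 664.2 -110.6   92. ] [672.4 -95.2  81. ]
red ([311.3, 204.12], [307, 202, 9, 6, 33]) [725.  -99.9  75. ] [ 711.2 -123.4   92. ] [ 720.1 -108.2   81. ]
post (256.28205128205127, 211.92307692307693) [532.9 -74.   76. ]
post (263.71794871794873, 225.25641025641025) [ 527.5 -153.9   76. ]
deck [599.2 -70.3  92. ]
deck [ 607.2 -147.2   92. ]
deck [ 709.  -133.6   92. ]
deck [695.1 -67.   92. ]
```

Lane: gate plane at x≈534.5, centre y≈−107, yaw≈0.2°. The deck, the mouth and the front lid agree on this. The loose tin is at about (455.5, 329), and the side view agrees to 3 mm. Moving now.

Call:
apply_moves([
  [[0.8,0.52,0,0,0,-0.8,100],[1.6,1.04,0,0,0,-1.6,100],[2.4,1.56,0,0,0,-2.4,100],[3.2,2.08,0,0,0,-3.2,100],[4.0,2.6,0,0,0,-3.96,100]],
])

```text
time_s: 0.52
tcp_pos: [357.7, -435.0, 253.1]
tcp_rot: [[-0.0, -0.001, -1.0], [0.0, -1.0, 0.001], [-1.0, -0.0, 0.0]]
wrist_force: [1.5, -0.8, 0.6]
gripper_width: 85.4
```

Call:
apply_moves([
  [[0.3,0.98,0,0,0,0,100],[0.6,1.96,0,0,0,0,100],[0.9,2.94,0,0,0,0,100],[1.2,3.92,0,0,0,0,100],[1.5,4.9,0,0,0,0,100]],
])

```text
time_s: 0.93
tcp_pos: [416.5, -238.4, 253.1]
tcp_rot: [[-0.0, 0.003, -1.0], [0.0, -1.0, -0.003], [-1.0, -0.0, 0.0]]
wrist_force: [1.1, 0.2, -0.6]
gripper_width: 85.3
```

Call:
apply_moves([
  [[0,1,0,0,0,0,100],[0,2,0,0,0,0,100],[0,3,0,0,0,0,100],[0,4,0,0,0,0,100],[0,5,0,0,0,0,100]],
])

```text
time_s: 1.35
tcp_pos: [415.8, -38.6, 253.2]
tcp_rot: [[0.0, 0.003, -1.0], [0.0, -1.0, -0.003], [-1.0, -0.0, -0.0]]
wrist_force: [1.1, -1.0, -0.5]
gripper_width: 85.4
```

Call:
apply_moves([
  [[0,1,0,0,0,0,100],[0,2,0,0,0,0,100],[0,3,0,0,0,0,100],[0,4,0,0,0,0,100],[0,5,0,0,0,0,100]],
])

```text
time_s: 1.77
tcp_pos: [415.8, 161.7, 253.3]
tcp_rot: [[0.0, 0.003, -1.0], [0.0, -1.0, -0.003], [-1.0, -0.0, -0.0]]
wrist_force: [1.1, -0.4, -0.7]
gripper_width: 85.5
```

Call:
apply_moves([
  [[0.2,0.8,0,0,0,0,100],[0.4,1.6,0,0,0,0,100],[0.6,2.4,0,0,0,0,100],[0.8,3.2,0,0,0,0,100],[0.97,4.25,0,0,0,0,100]],
])

```text
time_s: 2.18
tcp_pos: [455.3, 329.8, 253.0]
tcp_rot: [[-0.0, 0.003, -1.0], [-0.0, -1.0, -0.003], [-1.0, 0.0, 0.0]]
wrist_force: [2.1, -0.5, 0.9]
gripper_width: 85.2
```

Call:
apply_moves([
  [[0,0,-0.7,0,0,0,100],[0,0,-1.4,0,0,0,100],[0,0,-2.1,0,0,0,100],[0,0,-2.8,0,0,0,100],[0,0,-3.2,0,0,0,100]],
])

```text
time_s: 2.6
tcp_pos: [454.0, 328.3, 121.9]
tcp_rot: [[-0.003, 0.003, -1.0], [-0.002, -1.0, -0.003], [-1.0, 0.002, 0.003]]
wrist_force: [0.6, -0.0, 0.3]
gripper_width: 85.6
```

Run:
```python
from h import *
a=grab_frame("top")[:,:,::-1]; b=grab_frame("side")[:,:,::-1]
o=np.hstack([cv2.resize(a[170:270,105:205],(400,400),interpolation=cv2.INTER_CUBIC),cv2.resize(b[120:220,155:255],(400,400),interpolation=cv2.INTER_CUBIC)])
cv2.imwrite("pics/g1.png",o)
```

```text
(no output)
```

View pics/g1.png

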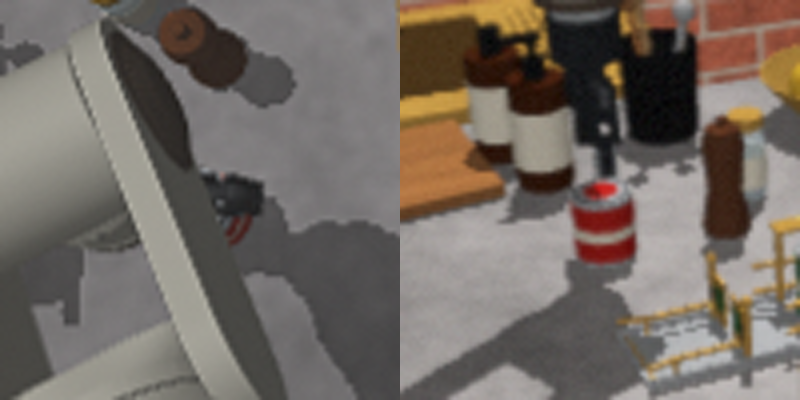

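The side crop shows the gripper straight above the red tin, clear of the pepper mill and the bottles. Descending to grasp.

Call:
apply_moves([
  [[0,0,-0.5,0,0,0,100],[0,0,-1.0,0,0,0,100],[0,0,-1.5,0,0,0,100],[0,0,-1.93,0,0,0,100],[0,0,-1.93,0,0,0,100]],
])

```text
time_s: 3.12
tcp_pos: [454.3, 328.3, 46.3]
tcp_rot: [[-0.003, 0.003, -1.0], [-0.001, -1.0, -0.003], [-1.0, 0.001, 0.003]]
wrist_force: [-1.1, 0.0, -0.5]
gripper_width: 85.4
```

Call:
apply_moves([
  [[0,0,0,0,0,0,80],[0,0,0,0,0,0,65],[0,0,0,0,0,0,65],[0,0,0,0,0,0,65],[0,0,0,0,0,0,65]],
], squeeze=25)

```text
time_s: 3.53
tcp_pos: [456.0, 329.2, 50.0]
tcp_rot: [[0.003, 0.003, -1.0], [0.001, -1.0, -0.003], [-1.0, -0.001, -0.003]]
wrist_force: [-0.1, -1.1, 8.1]
gripper_width: 64.6
```

Call:
apply_moves([
  [[0,0,0,0,0,0,65],[0,0,0,0,0,0,65],[0,0,0,0,0,0,65],[0,0,0,0,0,0,65],[0,0,0,0,0,0,65]],
])

```text
time_s: 3.95
tcp_pos: [456.0, 329.2, 50.0]
tcp_rot: [[0.003, 0.003, -1.0], [0.001, -1.0, -0.003], [-1.0, -0.001, -0.003]]
wrist_force: [-0.6, -0.5, 8.2]
gripper_width: 64.1
```

Call:
apply_moves([
  [[0,0,0.3,0,0,0,65],[0,0,0.9,0,0,0,65],[0,0,1.7,0,0,0,65],[0,0,2.5,0,0,0,65],[0,0,3.1,0,0,0,65]],
])

```text
time_s: 4.37
tcp_pos: [455.3, 328.9, 176.3]
tcp_rot: [[0.003, 0.003, -1.0], [0.001, -1.0, -0.003], [-1.0, -0.001, -0.003]]
wrist_force: [0.5, -0.6, -1.0]
gripper_width: 64.1
```

Call:
apply_moves([
  [[0,-0.5,0,0,0,0,65],[0,-1.4,0,0,0,0,65],[0,-2.3,0,0,0,0,65],[0,-3.2,0,0,0,0,65],[0,-4.1,0,0,0,0,65]],
])

```text
time_s: 4.78
tcp_pos: [454.7, 163.4, 173.5]
tcp_rot: [[0.001, 0.004, -1.0], [0.0, -1.0, -0.004], [-1.0, -0.0, -0.001]]
wrist_force: [-0.1, -0.1, -2.3]
gripper_width: 64.5
```

Call:
apply_moves([
  [[0.2,-0.9,0,0,0,0,65],[0.4,-1.8,0,0,0,0,65],[0.6,-2.7,0,0,0,0,65],[0.7,-3.6,0,0,0,0,65],[0.7,-4.4,0,0,0,0,65]],
])

```text
time_s: 5.2
tcp_pos: [483.4, -13.4, 173.6]
tcp_rot: [[0.002, 0.003, -1.0], [-0.0, -1.0, -0.003], [-1.0, 0.0, -0.002]]
wrist_force: [0.8, 0.1, -2.1]
gripper_width: 64.4
```

Call:
apply_moves([
  [[0,-0.8,0,0,0,0,65],[0,-1.4,0,0,0,0,65],[0,-2.0,0,0,0,0,65],[0,-2.43,0,0,0,0,65],[0,-2.43,0,0,0,0,65]],
])

```text
time_s: 5.62
tcp_pos: [483.0, -111.2, 173.4]
tcp_rot: [[0.001, 0.001, -1.0], [-0.001, -1.0, -0.001], [-1.0, 0.001, -0.001]]
wrist_force: [0.7, 0.5, -2.4]
gripper_width: 64.5
```

Run:
```python
from h import *
a=grab_frame("top")[:,:,::-1]; b=grab_frame("side")[:,:,::-1]; cv2.imwrite("pics/st2.png",b)
print(observe()["tcp_pos"],observe()["wrist_force"])
o=np.hstack([cv2.resize(a[140:260,226:346],(400,400),interpolation=cv2.INTER_CUBIC),cv2.resize(b[155:255,215:315],(400,400),interpolation=cv2.INTER_CUBIC)])
cv2.imwrite("pics/g2.png",o)
```

```text
[ 483.05999772 -108.80503785  173.09867415] [ 0.39331998  0.83607322 -2.02026302]
```

View pics/g2.png

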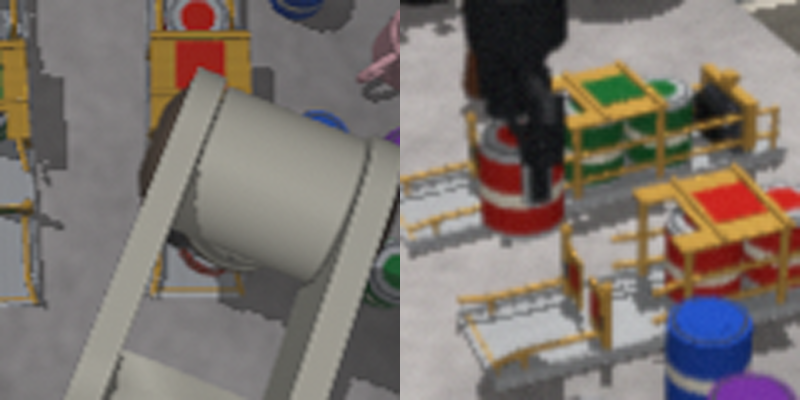

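The side crop shows the red tin held upright, and the top crop shows it above the red apron (its rim visible at about (205,262), over the red lane's mouth). Lowering.

Call:
apply_moves([
  [[0,0.02,-0.6,0,0,0,65],[0,0.02,-1.2,0,0,0,65],[0,0.02,-1.8,0,0,0,65],[0,0.02,-2.3,0,0,0,65],[0,0.02,-2.6,0,0,0,65]],
])

```text
time_s: 6.13
tcp_pos: [482.5, -106.4, 66.7]
tcp_rot: [[-0.001, 0.004, -1.0], [0.001, -1.0, -0.004], [-1.0, -0.001, 0.001]]
wrist_force: [1.0, -0.4, -1.1]
gripper_width: 64.2
```

Run:
```python
from h import *
a=grab_frame("top")[:,:,::-1]; b=grab_frame("side")[:,:,::-1]
print(observe()["tcp_pos"],observe()["wrist_force"])
o=np.hstack([cv2.resize(a[180:240,256:316],(400,400),interpolation=cv2.INTER_CUBIC),cv2.resize(b[185:255,215:285],(400,400),interpolation=cv2.INTER_CUBIC)])
cv2.imwrite("pics/g3.png",o)
```

```text
[ 482.30341523 -106.40336235   66.87765562] [-0.43688759  0.0288413  -1.69778521]
```

View pics/g3.png

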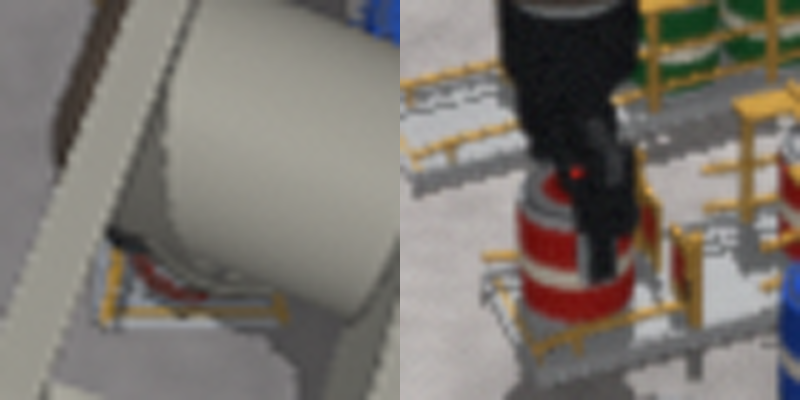

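The tin sits between the apron rods and before the gate posts. Lowering to the floor.

Call:
apply_moves([
  [[0,0,-0.1,0,0,0,65],[0,0,-0.18,0,0,0,65],[0,0,-0.22,0,0,0,65],[0,0,-0.25,0,0,0,65],[0,0,-0.25,0,0,0,65]],
])

```text
time_s: 6.65
tcp_pos: [483.3, -107.6, 58.3]
tcp_rot: [[0.0, 0.003, -1.0], [-0.0, -1.0, -0.003], [-1.0, 0.0, -0.0]]
wrist_force: [-0.9, 0.4, -2.0]
gripper_width: 64.7
```

Call:
apply_moves([
  [[0,0,-0.02,0,0,0,65],[0,0,-0.04,0,0,0,65],[0,0,-0.06,0,0,0,65],[0,0,-0.06,0,0,0,65],[0,0,-0.06,0,0,0,65]],
])

```text
time_s: 7.07
tcp_pos: [483.2, -107.7, 56.0]
tcp_rot: [[0.0, 0.003, -1.0], [-0.0, -1.0, -0.003], [-1.0, 0.0, -0.0]]
wrist_force: [-2.2, 0.4, 5.7]
gripper_width: 64.9
```

Call:
apply_moves([
  [[0,0,0,0,0,0,80],[0,0,0,0,0,0,90],[0,0,0,0,0,0,100],[0,0,0,0,0,0,100],[0,0,0,0,0,0,100]],
])

```text
time_s: 7.48
tcp_pos: [483.2, -107.6, 55.6]
tcp_rot: [[-0.0, 0.003, -1.0], [0.0, -1.0, -0.003], [-1.0, -0.0, 0.0]]
wrist_force: [0.4, 0.1, 0.4]
gripper_width: 85.5
```

Call:
apply_moves([
  [[0,0,0.5,0,0,0,100],[0,0,1.2,0,0,0,100],[0,0,1.9,0,0,0,100],[0,0,2.3,0,0,0,100],[0,0,2.3,0,0,0,100]],
])

```text
time_s: 7.9
tcp_pos: [484.5, -108.1, 151.3]
tcp_rot: [[0.005, 0.003, -1.0], [-0.002, -1.0, -0.003], [-1.0, 0.002, -0.005]]
wrist_force: [0.7, -0.0, 0.0]
gripper_width: 85.5
```

Call:
apply_moves([
  [[-0.4,0,0,0,0,0,60],[-0.9,0,0,0,0,0,30],[-1.3,0,0,0,0,0,0],[-1.5,0,0,0,0,0,0],[-1.5,0,0,0,0,0,0]],
])

```text
time_s: 8.32
tcp_pos: [422.2, -107.6, 147.4]
tcp_rot: [[-0.0, 0.003, -1.0], [0.0, -1.0, -0.003], [-1.0, -0.0, 0.0]]
wrist_force: [-0.3, -0.2, 0.7]
gripper_width: 25.8
```

Call:
apply_moves([
  [[0,0,-0.6,0,0,0,0],[0,0,-1.2,0,0,0,0],[0,0,-1.8,0,0,0,0],[0,0,-2.2,0,0,0,0],[0,0,-2.24,0,0,0,0]],
])

```text
time_s: 8.73
tcp_pos: [422.4, -107.1, 55.2]
tcp_rot: [[-0.004, 0.003, -1.0], [0.002, -1.0, -0.003], [-1.0, -0.002, 0.004]]
wrist_force: [-1.1, 0.5, 0.1]
gripper_width: -0.4
```

Run:
```python
from h import *
a=grab_frame("top")[:,:,::-1]; b=grab_frame("side")[:,:,::-1]
s=observe();print(s["tcp_pos"],s["wrist_force"],s["gripper_width"])
o=np.hstack([cv2.resize(a[175:245,256:326],(400,400),interpolation=cv2.INTER_CUBIC),cv2.resize(b[175:255,205:285],(400,400),interpolation=cv2.INTER_CUBIC)])
cv2.imwrite("pics/g4.png",o)
```

```text
[ 423.52307986 -107.63031434   57.93967856] [-1.78411641e-01 -6.76763859e-01  4.03894600e-04] -0.2523698939268226
```

View pics/g4.png

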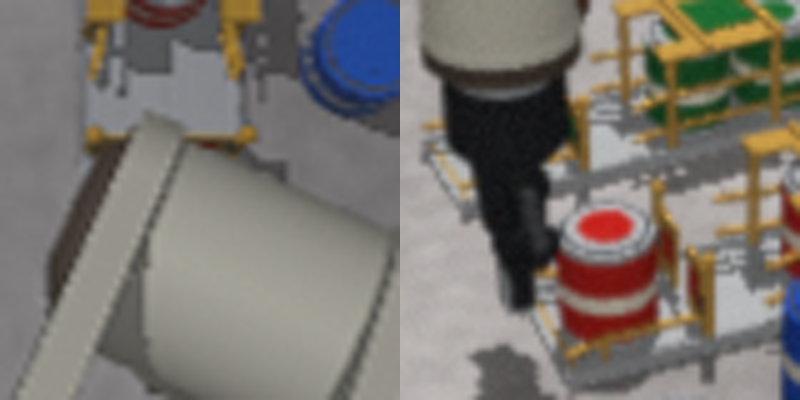

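Run:
```python
from h import *
b=grab_frame("side")[:,:,::-1]
x0,y0=215,180
c=cv2.resize(np.clip(b[y0:y0+70,x0:x0+60].astype(float)*1.8,0,255).astype(np.uint8),None,fx=8.5,fy=8.5,interpolation=cv2.INTER_CUBIC)
s=observe(); p=s["tcp_pos"]; print(p)
pts={}
for dx in (-11,0,11,25):
  for dz in (-22,10,25,51): pts[(dx,dz)]=proj("side",p+[dx,0,dz])[0]
for k,v in pts.items():
    q=(int((v[0]-x0+.5)*8.5),int((v[1]-y0+.5)*8.5)); cv2.circle(c,q,3,(0,255,255) if k[0] else (255,0,255),-1)
for dy in (-14.5,14.5,-42,42):
    v=proj("side",p+[0,dy,51 if abs(dy)>20 else -22])[0]; q=(int((v[0]-x0+.5)*8.5),int((v[1]-y0+.5)*8.5)); cv2.circle(c,q,3,(0,255,0),-1)
cv2.imwrite("pics/g5.png",c)
```

```text
[ 423.86545634 -107.7869296    58.70080719]
```

View pics/g5.png

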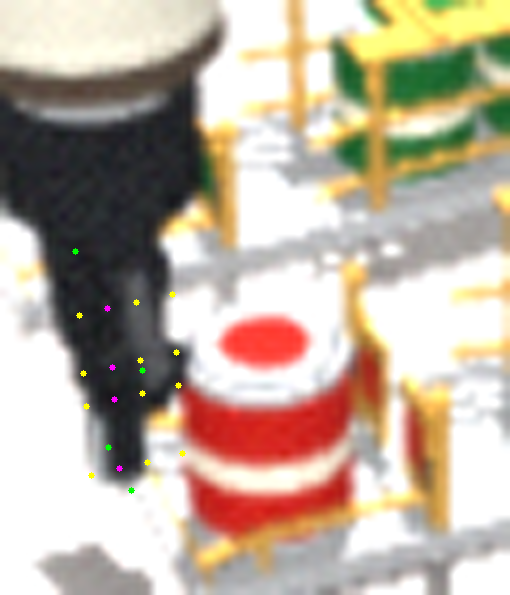

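The bulge at (170,375) is the closed gripper's knuckle beside the body. Its lower edge is about 30 mm above the TCP, so it clears the 76 mm posts. The tin stands upright on the apron. I start pushing gently.

Call:
apply_moves([
  [[0.1,0,0.05,0,0,0,0],[0.2,0,0.05,0,0,0,0],[0.3,0,0.05,0,0,0,0],[0.4,0,0.05,0,0,0,0],[0.5,0,0.05,0,0,0,0]],
])

```text
time_s: 9.3
tcp_pos: [443.7, -107.6, 60.3]
tcp_rot: [[0.0, 0.003, -1.0], [-0.0, -1.0, -0.003], [-1.0, 0.0, -0.0]]
wrist_force: [-1.4, 0.3, 0.5]
gripper_width: 0.2
```

Call:
apply_moves([
  [[0.1,0,0,0,0,0,0],[0.2,0,0,0,0,0,0],[0.3,0,0,0,0,0,0],[0.4,0,0,0,0,0,0],[0.5,0,0,0,0,0,0]],
])

```text
time_s: 9.72
tcp_pos: [463.4, -107.6, 60.0]
tcp_rot: [[-0.001, 0.003, -1.0], [0.0, -1.0, -0.003], [-1.0, -0.0, 0.001]]
wrist_force: [-4.0, 0.3, 0.8]
gripper_width: -0.1
```

Call:
apply_moves([
  [[0.1,0,0,0,0,0,0],[0.2,0,0,0,0,0,0],[0.3,0,0,0,0,0,0],[0.4,0,0,0,0,0,0],[0.5,0,0,0,0,0,0]],
])

```text
time_s: 10.13
tcp_pos: [483.1, -107.6, 59.9]
tcp_rot: [[-0.001, 0.003, -1.0], [0.0, -1.0, -0.003], [-1.0, -0.0, 0.001]]
wrist_force: [-8.2, -0.3, 3.7]
gripper_width: 0.1
```

Run:
```python
from h import *
a=grab_frame("top")[:,:,::-1]; b=grab_frame("side")[:,:,::-1]
s=observe();print(s["tcp_pos"],s["wrist_force"],s["gripper_width"])
o=np.hstack([cv2.resize(a[160:240,256:336],(400,400),interpolation=cv2.INTER_CUBIC),cv2.resize(b[175:255,225:305],(400,400),interpolation=cv2.INTER_CUBIC)])
cv2.imwrite("pics/g6.png",o)
```

```text
[ 483.50722268 -107.60716723   59.93842349] [-2.43878674  0.54417464  0.49690911] 0.3170083634810404
```

View pics/g6.png

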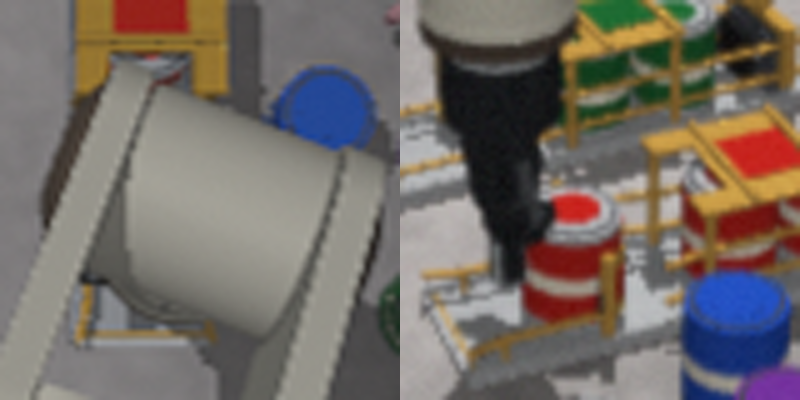

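The tin is halfway through the gate and upright (side crop). I continue.

Call:
apply_moves([
  [[0.1,0,0,0,0,0,0],[0.2,0,0,0,0,0,0],[0.3,0,0,0,0,0,0],[0.4,0,0,0,0,0,0],[0.5,0,0,0,0,0,0]],
])

```text
time_s: 10.65
tcp_pos: [503.0, -107.5, 59.8]
tcp_rot: [[-0.001, 0.003, -1.0], [0.0, -1.0, -0.003], [-1.0, -0.0, 0.001]]
wrist_force: [-6.3, -0.6, 1.8]
gripper_width: 0.1
```

Call:
apply_moves([
  [[0.08,0,0,0,0,0,0],[0.16,0,0,0,0,0,0],[0.24,0,0,0,0,0,0],[0.32,0,0,0,0,0,0],[0.4,0,0,0,0,0,0]],
])

```text
time_s: 11.07
tcp_pos: [519.3, -107.6, 60.0]
tcp_rot: [[-0.0, 0.003, -1.0], [0.0, -1.0, -0.003], [-1.0, -0.0, 0.0]]
wrist_force: [-4.2, 0.2, 0.4]
gripper_width: -0.2
```

Call:
apply_moves([
  [[0.06,0,0,0,0,0,0],[0.12,0,0,0,0,0,0],[0.18,0,0,0,0,0,0],[0.24,0,0,0,0,0,0],[0.3,0,0,0,0,0,0]],
])

```text
time_s: 11.48
tcp_pos: [531.5, -107.6, 60.1]
tcp_rot: [[0.0, 0.003, -1.0], [0.0, -1.0, -0.003], [-1.0, -0.0, -0.0]]
wrist_force: [-0.6, 0.2, -0.7]
gripper_width: -0.3
```

Run:
```python
from h import *
a=grab_frame("top")[:,:,::-1]; b=grab_frame("side")[:,:,::-1]
s=observe();print(s["tcp_pos"],s["wrist_force"],s["gripper_width"])
o=np.hstack([cv2.resize(a[110:190,246:326],(400,400),interpolation=cv2.INTER_CUBIC),cv2.resize(b[175:255,235:315],(400,400),interpolation=cv2.INTER_CUBIC)])
cv2.imwrite("pics/g7.png",o)
```

```text
[ 531.690583   -107.65322639   60.14285934] [-0.47939297  0.44662828 -0.20247077] -0.33553591805586885
```

View pics/g7.png

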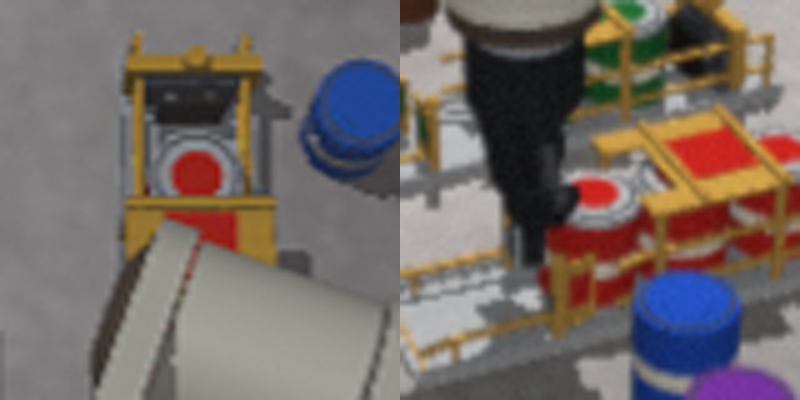

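The tin is past the gate and the row is intact, with the front tin's lid at (197,172) and a small gap to the pad. I creep from here.

Call:
apply_moves([
  [[0.04,0,0,0,0,0,0],[0.08,0,0,0,0,0,0],[0.12,0,0,0,0,0,0],[0.16,0,0,0,0,0,0],[0.2,0,0,0,0,0,0]],
])

```text
time_s: 12.0
tcp_pos: [539.4, -107.6, 60.1]
tcp_rot: [[0.0, 0.003, -1.0], [0.0, -1.0, -0.003], [-1.0, -0.0, -0.0]]
wrist_force: [-0.7, -0.3, 0.1]
gripper_width: 0.4
```

Call:
apply_moves([
  [[0.025,0,0,0,0,0,0],[0.05,0,0,0,0,0,0],[0.075,0,0,0,0,0,0],[0.1,0,0,0,0,0,0],[0.125,0,0,0,0,0,0]],
])

```text
time_s: 12.42
tcp_pos: [543.5, -107.5, 59.8]
tcp_rot: [[-0.002, 0.003, -1.0], [0.0, -1.0, -0.003], [-1.0, -0.0, 0.002]]
wrist_force: [-7.1, 0.5, 2.5]
gripper_width: -0.4
```

Run:
```python
from h import *
a=grab_frame("top")[:,:,::-1]
s=observe();print(s["tcp_pos"],s["wrist_force"],s["gripper_width"])
hsv=cv2.cvtColor(np.ascontiguousarray(a),cv2.COLOR_BGR2HSV)
red=((hsv[...,0]<8)|(hsv[...,0]>172))&(hsv[...,1]>150)&(hsv[...,2]>90)
for b in blobs(a,red,12): print(b, onz("top",b[0],81)[0].round(1))
cv2.imwrite("pics/g8.png",cv2.resize(a[112:172,256:316],(590,590),interpolation=cv2.INTER_NEAREST))
```

```text
[ 543.66874491 -107.54628293   59.84338913] [-6.97287803  0.20947901  1.52250605] -0.14107892119618867
([284.81, 144.19], [281, 140, 9, 9, 69]) [ 718.2 -105.5   81. ]
([289.31, 152.69], [286, 152, 7, 3, 16]) [ 688.5 -120.4   81. ]
```

View pics/g8.png

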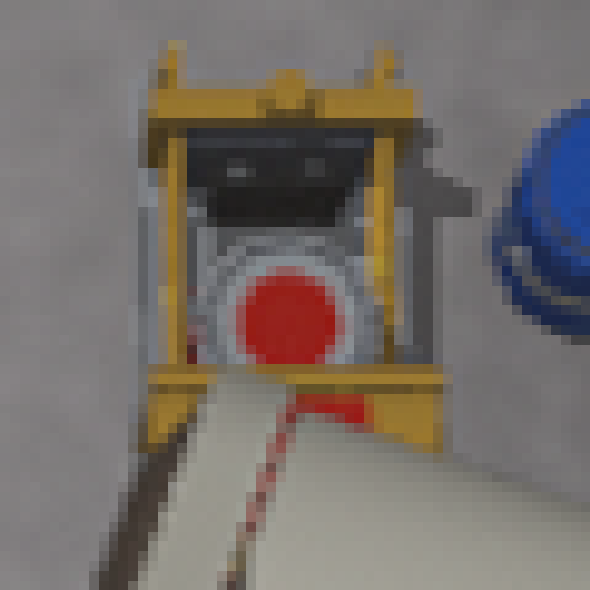

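Call:
apply_moves([
  [[0.01,0,0,0,0,0,0],[0.02,0,0,0,0,0,0],[0.03,0,0,0,0,0,0],[0.04,0,0,0,0,0,0],[0.04,0,0,0,0,0,0]],
])

```text
time_s: 12.88
tcp_pos: [545.3, -107.7, 59.9]
tcp_rot: [[-0.001, 0.003, -1.0], [0.0, -1.0, -0.003], [-1.0, -0.0, 0.001]]
wrist_force: [-5.6, -1.5, 2.1]
gripper_width: -0.2
```

Force steady, so this is row friction. I continue creeping.

Call:
apply_moves([
  [[0.01,0,0,0,0,0,0],[0.02,0,0,0,0,0,0],[0.03,0,0,0,0,0,0],[0.04,0,0,0,0,0,0],[0.05,0,0,0,0,0,0]],
])

```text
time_s: 13.3
tcp_pos: [547.3, -107.5, 59.9]
tcp_rot: [[-0.001, 0.003, -1.0], [0.0, -1.0, -0.003], [-1.0, -0.0, 0.001]]
wrist_force: [-5.4, 1.3, 1.0]
gripper_width: -0.0
```

Call:
apply_moves([
  [[0.01,0,0,0,0,0,0],[0.02,0,0,0,0,0,0],[0.03,0,0,0,0,0,0],[0.04,0,0,0,0,0,0],[0.05,0,0,0,0,0,0]],
])

```text
time_s: 13.72
tcp_pos: [549.3, -107.5, 59.9]
tcp_rot: [[-0.001, 0.003, -1.0], [0.0, -1.0, -0.003], [-1.0, -0.0, 0.001]]
wrist_force: [-5.8, 0.7, 1.4]
gripper_width: 0.1
```

Call:
apply_moves([
  [[0.01,0,0,0,0,0,0],[0.02,0,0,0,0,0,0],[0.03,0,0,0,0,0,0],[0.04,0,0,0,0,0,0],[0.05,0,0,0,0,0,0]],
])

```text
time_s: 14.13
tcp_pos: [551.3, -107.6, 59.9]
tcp_rot: [[-0.001, 0.003, -1.0], [0.0, -1.0, -0.003], [-1.0, -0.0, 0.001]]
wrist_force: [-6.6, 0.5, 1.1]
gripper_width: 0.1
```

Run:
```python
from h import *
a=grab_frame("top")[:,:,::-1];b=grab_frame("side")[:,:,::-1]
s=observe();print(s["tcp_pos"],s["wrist_force"],s["gripper_width"])
hsv=cv2.cvtColor(np.ascontiguousarray(a),cv2.COLOR_BGR2HSV)
red=((hsv[...,0]<8)|(hsv[...,0]>172))&(hsv[...,1]>150)&(hsv[...,2]>90)
for q in blobs(a,red,12): print(q, onz("top",q[0],81)[0].round(1))
cv2.imwrite("pics/g9.png",np.hstack([cv2.resize(a[112:172,256:316],(400,400),interpolation=cv2.INTER_CUBIC),cv2.resize(b[180:240,265:325],(400,400),interpolation=cv2.INTER_CUBIC)]))
```

```text
[ 551.33955976 -107.54452535   59.87604679] [-5.34895954 -0.53281174  1.79431857] -0.11217493294736954
([284.88, 142.07], [281, 138, 9, 9, 69]) [ 725.6 -105.8   81. ]
```

View pics/g9.png

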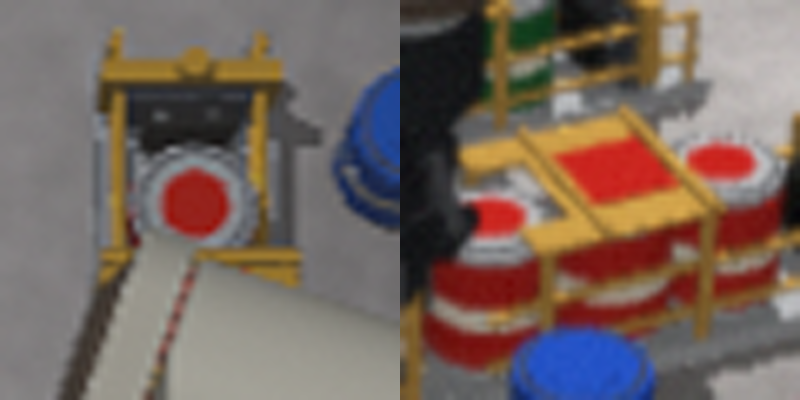

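Run:
```python
from h import *
b=grab_frame("side")[:,:,::-1]
x0,y0=290,185
c=cv2.resize(b[y0:y0+60,x0:x0+70],None,fx=9,fy=9,interpolation=cv2.INTER_CUBIC)
for xx in (220,230,240,250):
  for y,z in ((0,81),(0,90),(30,60),(-30,60)):
    v=proj("side",[534.5+xx,-106.5+y,z])[0]; q=(int((v[0]-x0+.5)*9),int((v[1]-y0+.5)*9)); cv2.circle(c,q,3,((0,255,255),(255,255,0),(255,0,255),(0,255,0))[(xx-220)//10],-1)
cv2.imwrite("pics/g10.png",c)
```

```text
(no output)
```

View pics/g10.png

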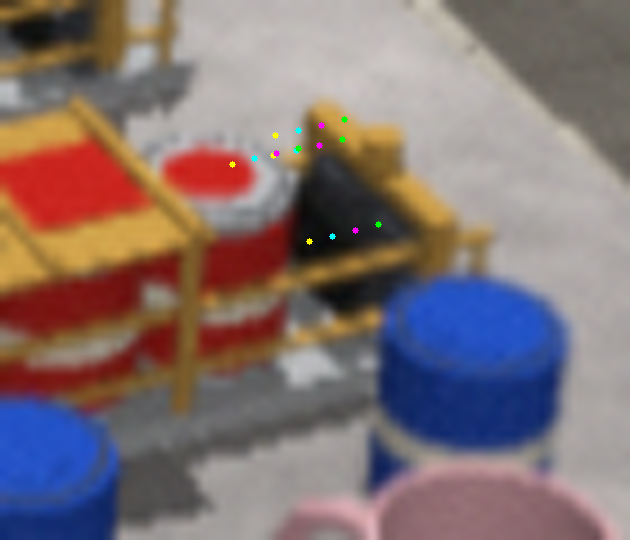

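The side crop shows the pad's right edge around (400,235), well beyond the 240 mm marks, so roughly 15–25 mm remain. I keep on gently.

Call:
apply_moves([
  [[0.015,0,0,0,0,0,0],[0.03,0,0,0,0,0,0],[0.045,0,0,0,0,0,0],[0.06,0,0,0,0,0,0],[0.075,0,0,0,0,0,0]],
])

```text
time_s: 14.7
tcp_pos: [554.3, -107.6, 59.9]
tcp_rot: [[-0.001, 0.003, -1.0], [0.0, -1.0, -0.003], [-1.0, -0.0, 0.001]]
wrist_force: [-6.6, 0.2, 2.2]
gripper_width: 0.0
```

Call:
apply_moves([
  [[0.01,0,0,0,0,0,0],[0.02,0,0,0,0,0,0],[0.03,0,0,0,0,0,0],[0.04,0,0,0,0,0,0],[0.05,0,0,0,0,0,0]],
])

```text
time_s: 15.12
tcp_pos: [556.3, -107.6, 59.9]
tcp_rot: [[-0.001, 0.003, -1.0], [0.0, -1.0, -0.003], [-1.0, -0.0, 0.001]]
wrist_force: [-5.3, -0.1, 1.8]
gripper_width: 0.1
```

Call:
apply_moves([
  [[0.01,0,0,0,0,0,0],[0.02,0,0,0,0,0,0],[0.03,0,0,0,0,0,0],[0.04,0,0,0,0,0,0],[0.05,0,0,0,0,0,0]],
])

```text
time_s: 15.53
tcp_pos: [558.4, -107.5, 59.9]
tcp_rot: [[-0.001, 0.003, -1.0], [0.0, -1.0, -0.003], [-1.0, -0.0, 0.001]]
wrist_force: [-4.6, 0.6, 0.8]
gripper_width: -0.1
```

Call:
apply_moves([
  [[0.01,0,0,0,0,0,0],[0.02,0,0,0,0,0,0],[0.03,0,0,0,0,0,0],[0.04,0,0,0,0,0,0],[0.05,0,0,0,0,0,0]],
])

```text
time_s: 15.95
tcp_pos: [560.8, -107.7, 60.1]
tcp_rot: [[0.0, 0.003, -1.0], [0.0, -1.0, -0.003], [-1.0, -0.0, -0.0]]
wrist_force: [-3.4, 1.1, -0.3]
gripper_width: -0.3
```

Call:
apply_moves([
  [[0.01,0,0,0,0,0,0],[0.02,0,0,0,0,0,0],[0.03,0,0,0,0,0,0],[0.04,0,0,0,0,0,0],[0.05,0,0,0,0,0,0]],
])

```text
time_s: 16.37
tcp_pos: [562.8, -107.6, 60.1]
tcp_rot: [[0.0, 0.003, -1.0], [0.0, -1.0, -0.003], [-1.0, -0.0, -0.0]]
wrist_force: [-4.1, 0.7, -0.2]
gripper_width: 0.3
```

Run:
```python
from h import *
a=grab_frame("top")[:,:,::-1];b=grab_frame("side")[:,:,::-1]
s=observe();print(s["tcp_pos"],s["wrist_force"],s["gripper_width"])
hsv=cv2.cvtColor(np.ascontiguousarray(a),cv2.COLOR_BGR2HSV)
red=((hsv[...,0]<8)|(hsv[...,0]>172))&(hsv[...,1]>150)&(hsv[...,2]>90)
for q in blobs(a,red,12): print(q, onz("top",q[0],81)[0].round(1))
cv2.imwrite("pics/g11.png",np.hstack([cv2.resize(a[112:172,256:316],(400,400),interpolation=cv2.INTER_CUBIC),cv2.resize(b[170:250,255:335],(400,400),interpolation=cv2.INTER_CUBIC)]))
```

```text
[ 562.8325426  -107.64402338   60.08711448] [-3.24180039 -0.83134343 -0.08356381] -0.023320801713595768
([284.86, 138.78], [280, 134, 10, 10, 72]) [ 737.2 -105.9   81. ]
```

View pics/g11.png

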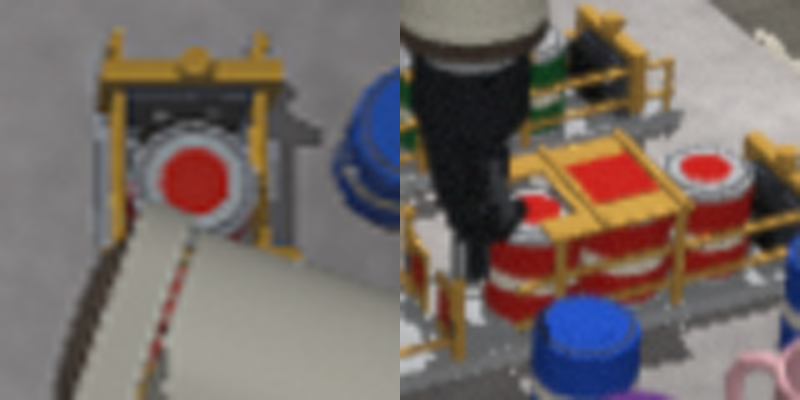

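The side crop shows the gate leaves already shut behind the finger, and the row closed up under the deck. The front tin's face is at about 235 mm, with the pad a little farther on.

Call:
apply_moves([
  [[0.01,0,0,0,0,0,0],[0.02,0,0,0,0,0,0],[0.03,0,0,0,0,0,0],[0.04,0,0,0,0,0,0],[0.05,0,0,0,0,0,0]],
])

```text
time_s: 16.88
tcp_pos: [564.8, -107.6, 60.1]
tcp_rot: [[0.0, 0.003, -1.0], [0.0, -1.0, -0.003], [-1.0, -0.0, -0.0]]
wrist_force: [-3.1, 0.9, -0.1]
gripper_width: -0.1
```

Call:
apply_moves([
  [[0.01,0,0,0,0,0,0],[0.02,0,0,0,0,0,0],[0.03,0,0,0,0,0,0],[0.04,0,0,0,0,0,0],[0.05,0,0,0,0,0,0]],
])

```text
time_s: 17.3
tcp_pos: [566.8, -107.6, 60.1]
tcp_rot: [[-0.0, 0.003, -1.0], [0.0, -1.0, -0.003], [-1.0, -0.0, 0.0]]
wrist_force: [-3.5, 0.4, 0.1]
gripper_width: -0.3
```

Call:
apply_moves([
  [[0.01,0,0,0,0,0,0],[0.02,0,0,0,0,0,0],[0.03,0,0,0,0,0,0],[0.04,0,0,0,0,0,0],[0.05,0,0,0,0,0,0]],
])

```text
time_s: 17.72
tcp_pos: [568.6, -107.6, 60.0]
tcp_rot: [[-0.0, 0.003, -1.0], [0.0, -1.0, -0.003], [-1.0, -0.0, 0.0]]
wrist_force: [-6.5, 0.6, -0.0]
gripper_width: 0.1
```

Force rising, so the pad seems to be reached. Finer steps now.

Call:
apply_moves([
  [[0.005,0,0,0,0,0,0],[0.01,0,0,0,0,0,0],[0.015,0,0,0,0,0,0],[0.02,0,0,0,0,0,0],[0.02,0,0,0,0,0,0]],
])

```text
time_s: 18.13
tcp_pos: [569.2, -107.6, 59.9]
tcp_rot: [[-0.001, 0.003, -1.0], [0.0, -1.0, -0.003], [-1.0, -0.0, 0.001]]
wrist_force: [-7.4, -0.4, 1.1]
gripper_width: 0.1
```

Call:
apply_moves([
  [[0.005,0,0,0,0,0,0],[0.01,0,0,0,0,0,0],[0.015,0,0,0,0,0,0],[0.02,0,0,0,0,0,0],[0.02,0,0,0,0,0,0]],
])

```text
time_s: 18.55
tcp_pos: [569.7, -107.6, 59.9]
tcp_rot: [[-0.002, 0.003, -1.0], [0.0, -1.0, -0.003], [-1.0, -0.0, 0.002]]
wrist_force: [-10.0, 0.1, 1.4]
gripper_width: 0.0
```

Call:
apply_moves([
  [[0.005,0,0,0,0,0,0],[0.01,0,0,0,0,0,0],[0.015,0,0,0,0,0,0],[0.02,0,0,0,0,0,0],[0.02,0,0,0,0,0,0]],
])

```text
time_s: 18.97
tcp_pos: [570.3, -107.6, 59.9]
tcp_rot: [[-0.002, 0.003, -1.0], [0.0, -1.0, -0.003], [-1.0, -0.0, 0.002]]
wrist_force: [-12.2, 0.6, 3.1]
gripper_width: 0.1
```

Run:
```python
from h import *
for i in range(3):
    a=grab_frame("top")[:,:,::-1]; s=observe();print(s["tcp_pos"],s["wrist_force"])
b=grab_frame("side")[:,:,::-1]
hsv=cv2.cvtColor(np.ascontiguousarray(a),cv2.COLOR_BGR2HSV)
red=((hsv[...,0]<8)|(hsv[...,0]>172))&(hsv[...,1]>150)&(hsv[...,2]>90)
for q in blobs(a,red,12): print(q, onz("top",q[0],81)[0].round(1))
cv2.imwrite("pics/g12.png",np.hstack([cv2.resize(a[112:172,256:316],(400,400),interpolation=cv2.INTER_CUBIC),cv2.resize(b[170:250,265:345],(400,400),interpolation=cv2.INTER_CUBIC)]))
```

```text
[ 570.31292141 -107.57778513   59.87120461] [-12.52585327  -0.19304139   3.53868596]
[ 570.28325252 -107.53184865   59.84093867] [-11.65809222   0.48304457   3.74067002]
[ 570.27182609 -107.55713364   59.84603088] [-11.63940623   0.03182286   3.49736706]
([284.67, 136.63], [280, 133, 10, 9, 67]) [ 744.8 -105.3   81. ]
```

View pics/g12.png

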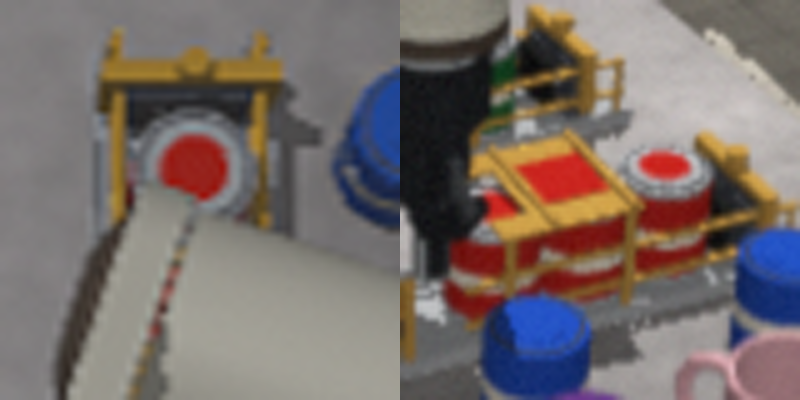

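Firm: the force rises about 3 N per 0.8 mm, the front tin is against the pad, and the row is closed. One last 0.4 mm for margin, then ease off and lift out.

Call:
apply_moves([
  [[0.005,0,0,0,0,0,0],[0.01,0,0,0,0,0,0],[0.01,0,0,0,0,0,0],[0.01,0,0,0,0,0,0],[0.01,0,0,0,0,0,0]],
])

```text
time_s: 19.58
tcp_pos: [570.6, -107.6, 59.8]
tcp_rot: [[-0.002, 0.003, -1.0], [0.0, -1.0, -0.003], [-1.0, -0.0, 0.002]]
wrist_force: [-13.7, -0.2, 3.6]
gripper_width: 0.3
```

Call:
apply_moves([
  [[-0.02,0,0,0,0,0,0],[-0.04,0,0,0,0,0,0],[-0.06,0,0,0,0,0,0],[-0.08,0,0,0,0,0,0],[-0.1,0,0,0,0,0,0]],
])

```text
time_s: 20.0
tcp_pos: [567.9, -107.7, 60.3]
tcp_rot: [[0.001, 0.003, -1.0], [-0.0, -1.0, -0.003], [-1.0, 0.0, -0.001]]
wrist_force: [0.2, -0.1, -0.8]
gripper_width: -0.5
```

Call:
apply_moves([
  [[-0.03,0,0,0,0,0,0],[-0.05,0,0,0,0,0,0],[-0.05,0,0.1,0,0,0,0],[-0.05,0,0.3,0,0,0,0],[-0.05,0,0.5,0,0,0,0]],
])

```text
time_s: 20.42
tcp_pos: [565.6, -107.6, 80.8]
tcp_rot: [[-0.0, 0.003, -1.0], [0.0, -1.0, -0.003], [-1.0, -0.0, 0.0]]
wrist_force: [0.8, -0.2, -0.5]
gripper_width: 0.1
```

Call:
apply_moves([
  [[0,0,0.3,0,0,0,0],[0,0,0.7,0,0,0,0],[0,0,1.3,0,0,0,0],[0,0,2.0,0,0,0,0],[0,0,2.6,0,0,0,0]],
])

```text
time_s: 20.83
tcp_pos: [565.6, -107.6, 187.1]
tcp_rot: [[0.002, 0.003, -1.0], [-0.0, -1.0, -0.003], [-1.0, 0.0, -0.001]]
wrist_force: [0.5, -0.4, -0.0]
gripper_width: 0.3
```

Call:
apply_moves([
  [[-0.8,0,0.3,0,0,0,0],[-1.6,0,0.6,0,0,0,0],[-2.4,0,0.8,0,0,0,0],[-3.2,0,0.8,0,0,0,0],[-4.0,0,0.8,0,0,0,0]],
])

```text
time_s: 21.25
tcp_pos: [404.3, -107.4, 217.5]
tcp_rot: [[0.002, 0.004, -1.0], [-0.001, -1.0, -0.004], [-1.0, 0.001, -0.002]]
wrist_force: [-1.0, -0.9, 0.7]
gripper_width: -0.2
```

Call:
apply_moves([
  [[0,-0.9,0,0,0,0,0],[0,-1.8,0,0,0,0,0],[0,-2.7,0,0,0,0,0],[0,-3.6,0,0,0,0,0],[0,-4.5,0,0,0,0,0]],
])

```text
time_s: 21.67
tcp_pos: [405.2, -289.4, 217.6]
tcp_rot: [[0.001, 0.003, -1.0], [-0.001, -1.0, -0.003], [-1.0, 0.001, -0.001]]
wrist_force: [2.0, 0.2, -0.2]
gripper_width: 0.1
```

Run:
```python
from h import *
a=grab_frame("top")[:,:,::-1];b=grab_frame("side")[:,:,::-1]
s=observe();print(s["time_s"],s["tcp_pos"],s["wrist_force"])
hsv=cv2.cvtColor(np.ascontiguousarray(a),cv2.COLOR_BGR2HSV)
red=((hsv[...,0]<8)|(hsv[...,0]>172))&(hsv[...,1]>150)&(hsv[...,2]>90)
for q in blobs(a,red,8): print(q, onz("top",q[0],81)[0].round(1))
gr=(abs(hsv[...,0].astype(int)-70)<18)&(hsv[...,1]>150)&(hsv[...,2]>50)
for q in blobs(a,gr,40): print("green",q)
cv2.imwrite("pics/g13.png",np.hstack([cv2.resize(a[112:240,256:336],(375,600),interpolation=cv2.INTER_CUBIC),cv2.resize(b[160:270,225:303],(425,600),interpolation=cv2.INTER_CUBIC)]))
cv2.imwrite("pics/top13.png",a);cv2.imwrite("pics/side13.png",b)
```

```text
21.7667 [ 405.03730818 -291.63114336  216.83192992] [-1.39957319  1.4414154  -0.11641467]
([284.74, 137.2], [280, 133, 10, 9, 70]) [ 742.8 -105.5   81. ]
([285.62, 158.89], [279, 152, 15, 15, 205]) [ 666.9 -107.7   81. ]
([285.85, 174.89], [281, 171, 10, 9, 71]) [ 611.8 -107.9   81. ]
green ([367.55, 98.41], [353, 87, 28, 26, 301])
green ([218.67, 148.33], [215, 145, 9, 7, 51])
green ([218.71, 162.49], [212, 156, 14, 14, 154])
green ([345.02, 220.35], [342, 217, 8, 9, 48])
```

View pics/g13.png

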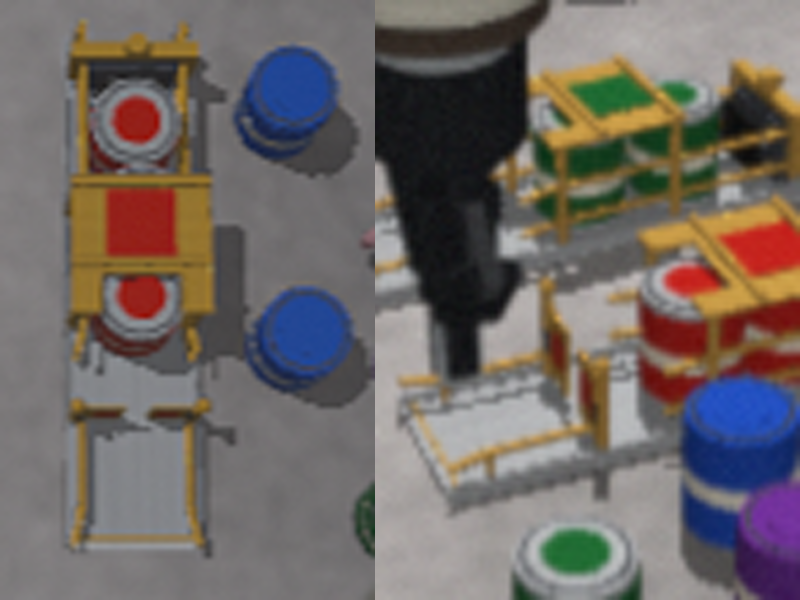

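View pics/top13.png

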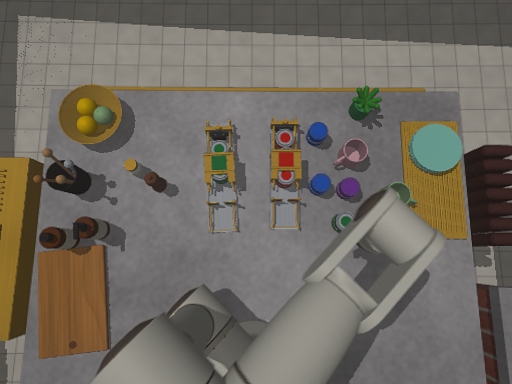

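The row is closed: first-to-last lid distance is 131 mm against 130. Both leaves are shut, with the gate at about (140,410) in the crop, and the bystanders are unmoved. The green tin's blob only looks partly hidden by the arm. Handing in.

Run:
```python
from h import *
print(np.abs(observe()["joint_vel"]).max()); print(robot.hand_in())
```

```text
3.8225117295263984
the job is handed in; nothing more can be done
None
```

The red lane is restocked and the job was handed in at about 22 s; the hand-in reports no verdict.

- **Loading:** I gripped the loose red tin, set it on the red apron and pushed it through the gate with the closed fingers.
- **Closing the row:** I crept on until the three tins had closed up and the force began to rise on the pad. The force reading rose from about 3.5 N of friction to 13.7 N, which is firm and below the 20 N limit. I then eased off to about 0 N and lifted straight up.

**Last checks:**
- The first and last red lids are 131 mm apart, against 130 mm for a closed row.
- The loaded tin's rear is about 45 mm beyond the gate, within the expected 25 to 56 mm.
- Both gate leaves look shut, and the gripper was up clear of everything.
- The green runner and its tins are at the same pixels as at the start, and nothing else in the last top view looked moved.

**Weaker points:**
- The loose green tin's lid centre shifted about 1 pixel in the last top view. I put that down to the arm partly hiding it, and nothing went near it.
- The arm also partly hid the green mug.
- I handed in while the arm was still settling, with joint speeds up to 3.8°/s, but in free air.

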